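# Set the code on the silver stock box

### The arm

A 7-joint arm with a two-finger parallel gripper is mounted at the origin on the work surface. World frame = base frame: x ahead of the robot, y to its left, z up, the work surface at z = 0. Lengths are in m, angles in rad, forces in N, time in s.
With the tool pointing down it reaches from about 0.425 to 0.875 m from the base axis. Payload 4.7 kg.
Tool frame: the origin (TCP) lies midway between the tips of the shut fingers; the grasp point (between the pads) lies 19 mm behind it (ctrl.grip_point_offset is the distance from the TCP to the grasp point, in m); z points along the fingers, y is the line along which they close (so a half turn about z gives the same grasp; the last joint's range is limited). The gripper opens to 87 mm and grips with 3 to 60 N. Pads are 19 mm wide; open, the fingers measure 117 mm over their backs; the gripper's body (75 mm by 190 mm) begins 51 mm behind the grasp point.
Start: joints at [1.339, 0.321, -0.07, 1.45, 0.023, 1.371, -0.057], TCP at [0.158, -0.63, 0.193] pointing down, gripper open.
Joint ranges: [-2.86, 2.86], [-0.3, 2.09], [-1.38, 1.24], [0.06, 2.45], [-1.56, 4.7], [0.09, 2.05], [-2.69, 2.69]. Speed limits (rad/s): [2.57, 2.57, 3.14, 3.14, 3.14, 3.14, 3.14].

### API

Orientations are given as a rotation vector (axis times angle).
In Python, from bench import ctrl gives the robot as it stands. The module is installed in compiled form; this text tells all that it offers.
- The arm moves only by the shell command python3 -m handwheel 'ROWS' [OPENING] [FORCE]. ROWS is JSON, a list of rows, each an object of numbers: "x", "y", "z": the shift along the tool's x, y, z in m; "wx", "wy", "wz": the turn, a rotation vector about the tool's x, y, z in degrees. A call has 1 to 10 rows; each row is the pose to reach, as a shift and turn from the pose commanded when the call began, along the tool's axes at that moment; what a row does not reach only later rows make up. A row lasts 1/12 s, in which the tool goes at most 41.7 mm and 7.16 degrees, less where a joint would pass 70% of its speed; a pose out of reach is approached as far as the arm can. A call with a gripper value outside its range is refused whole. OPENING is the finger opening in m, from 0 to 0.087, set as the call begins (- or left out, the last holds). The fingers move at their own pace and stop on an object; FORCE is the grip in N (left out, the last holds). Time passes only in rows, so rows that repeat a pose let the fingers close. It gives the time, the measured TCP pose, the force, the opening and the grip force at its end, in the units of the state.
- ctrl.get_state(): the state, without advancing time (a new reading comes with each control period).
- ctrl.get_image(name): name is "scene" or "top"; returns a dict with "image" (400x640x3 uint8, red, green, blue), "K" (3x3 intrinsics, pixels), "k1" (the pictures are not rectified: a ray, as slopes to the right and down, at radius r is drawn at 1 + k1 r^2 times it, then the intrinsics apply), "world_to_cam" (4x4, takes a point from world to camera coordinates). Camera axes: x right, y down, z forward; pixel columns grow to the right and rows downward; lengths in m; the calibration is good to about 2 mm. A picture is of the moment at which its call begins. There is no depth.
- ctrl.close_job(): hands the job in; it is judged then, once.
The state is a dict: "time": time; "joint_positions": joint angles; "qd": joint speeds; "joint_torque": joint torques, N m; "position": TCP position; "tool_rot": TCP orientation; "ft_force": force on the tool from outside, world axes, zero at the start; "torque": the same for the moment, N m; "grip_width": opening from 0.0 (shut) to 1.0 (fully open); "grip_force": force on a finger pad.
Only numpy, scipy, OpenCV 4.12 (cv2) and the standard library are available. Lean on these libraries where they do the work, as an engineer would, in place of code of your own. Each camera call takes 0.05 s, during which the arm holds its last target. There are 200 camera calls.

### The job

Set the silver stock box on the jeweller's bench to its code 4-1-2, reading from the robot's left to its right: roll the left thumbwheel to 4 and the right thumbwheel to 2. The middle wheel already stands at 1: leave it as it is, and do not knock the cup or the jar beside the box.

Things in the scene. Friction and masses are not known exactly. Their poses are not given: they have to be found in the camera images.
- stock_box: Fixed grey steel box, dark flat lid: 200 (x) by 260 (y) by 80 mm high, turned up to 20 degrees. Origin: centre of its underside, on the bench; x away from the robot, y to its left. Three equal brass thumbwheels in its top, all at x = 0, axles along y at the height of the top (z = 80 mm): half of each shows, rim radius 23 mm, 18 mm wide. The rest of the top is clear but for low dotted drums.
- left_wheel (a joint): Angle (rad) of the left wheel, at box y = +70 mm. 0: its thumb tab stands upright; positive: leans away from the robot (box +x). Numbers each 25 degrees: 1 at -0.873 (towards the robot), 2 at -0.436, 3 at 0 (upright), 4 at +0.436, 5 at +0.873 (away). Stops at +-1.1. Smooth, no clicks or spring, light friction (about 2 N at the tab), stays where left. Starts anywhere from 2 to 3.
- middle_wheel (a joint): Angle of the middle wheel (box y = 0), read like the left. Starts within 3 degrees of 1 (-0.873). Each wheel has one flat radial tab, 9 mm thick, 16 mm wide (along y), its end 52 mm from the axle. On the left of each wheel (10 to 28 mm from its middle, +y) a fixed white half-drum, radius 20 mm, has rows of one to five dots: the number whose row the tab points along is set.
- right_wheel (a joint): Angle of the right wheel (box y = -70 mm), read like the left wheel, same size and friction. Starts anywhere from 3 to 4. Closed fingertips held 26 to 30 mm above the box's top clear rims and drums and meet the tabs, so these two tabs can be pushed along box x by a level move (a tab leaning over 35 degrees towards the finger would bind: there the finger must rise with its end).
- cup: White takeaway cup with a lid and a brown band, 84 mm across, 112 mm tall, standing loose on the bench beside the left end of the box. Origin: centre of its underside.
- jar: Low glass jar with a metal lid, 60 mm across, 60 mm tall, standing loose on the bench beside the right end of the box. Origin: centre of its underside.

How it is judged:
At the end, for the whole second after the job is handed in: The left wheel stands at 4 (+0.436 rad), the right wheel at 2 (-0.436 rad) and the middle wheel still at 1 (-0.873 rad), each within 0.18 rad (about 10 degrees), the two rolled wheels at rest (value of joint left_wheel between 0.256 and 0.616 rad and value of joint right_wheel between -0.616 and -0.256 rad and value of joint middle_wheel between -1.053 and -0.693 rad and velocity of joint left_wheel between -0.05 and 0.05 rad/s and velocity of joint right_wheel between -0.05 and 0.05 rad/s); the robot touches nothing.
It fails at once if the middle wheel is rolled off its number 1 (more than 0.2 rad from it) (value of joint middle_wheel above -0.673 rad or value of joint middle_wheel below -1.073 rad).
It fails at once if the cup is knocked (moved by more than 20 mm) (distance of cup from where it was at the start of the episode above 0.02 m).
It fails at once if the jar is knocked (moved by more than 20 mm) (distance of jar from where it was at the start of the episode above 0.02 m).
It also fails if it takes over 38 s, if anything falls off the work surface, if the arm or the gripper's body presses on something with over 40 N, if the wrist force passes 120 N, or if a joint passes its speed limit or range.

## Working session

There is one attempt and no reset: what is moved stays moved. The work goes in short steps, Python scripts to look and compute and a shell command to move; the robot and the scene stay as the last step left them, time stands still between calls to the robot, and variables do not carry over. Pictures are saved under pics/ and viewed, at most 10 in all, crops included, and the job is handed in when it is done.

```bash
mkdir -p pics
python3 - <<'E'
from bench import ctrl
import cv2,numpy as np,json
s=ctrl.get_state();print(s['time'],s['position'],s['tool_rot'],s['grip_width'])
for n in("scene","top"):
    d=ctrl.get_image(n);cv2.imwrite(f"pics/{n}0.png",d["image"][...,::-1])
    print(n,np.round(d["K"],1).tolist(),d["k1"],np.round(d["world_to_cam"],3).tolist())
E
```

```text
0.0 [ 0.15796291 -0.62987337  0.19164659] [-3.11600104e+00 -3.84982372e-01  5.42923317e-04] 1.0040276954442935
scene [[519.8, 0.0, 323.7], [0.0, 519.8, 196.5], [0.0, 0.0, 1.0]] 0.032636476303641485 [[-0.647, 0.762, 0.017, 0.342], [0.511, 0.451, -0.732, -0.248], [-0.565, -0.465, -0.681, 1.396], [0.0, 0.0, 0.0, 1.0]]
top [[471.9, 0.0, 324.3], [0.0, 471.9, 202.3], [0.0, 0.0, 1.0]] -0.04447397453561436 [[0.021, -1.0, -0.006, 0.029], [-0.978, -0.019, -0.208, 0.569], [0.208, 0.01, -0.978, 1.148], [0.0, 0.0, 0.0, 1.0]]
```

View pics/scene0.png

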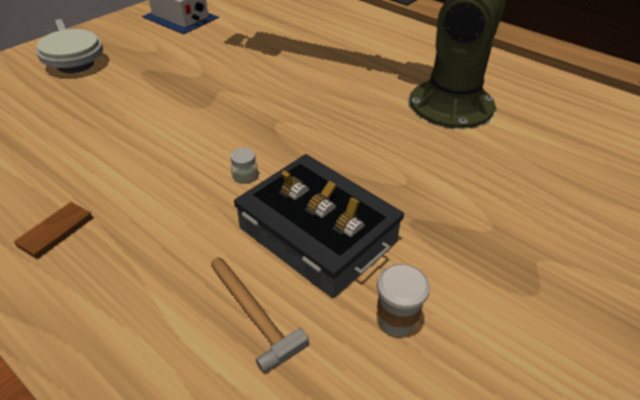

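View pics/top0.png

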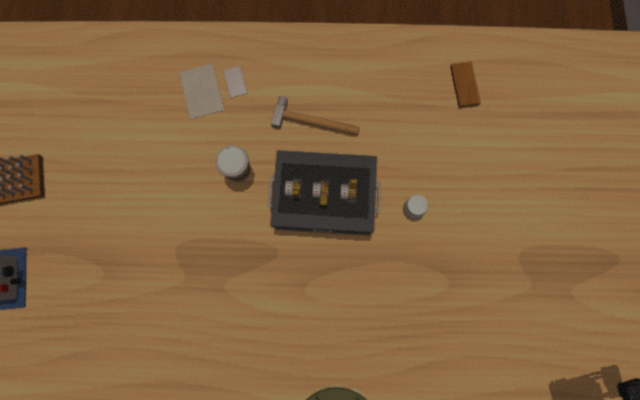

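The scene view shows the box, with the cup at its near left end (403,300) and the jar at its right end (243,165). The top view shows the box at about (325,192), the cup at (233,163) and the jar at (416,206). I'll enlarge both around the box.

Run:
```python
import cv2,numpy as np
a=cv2.imread("pics/top0.png")[140:245,260:390];b=cv2.imread("pics/scene0.png")[145:300,225:415]
a=cv2.resize(a,None,fx=6,fy=5.7 and 5.5,interpolation=cv2.INTER_CUBIC)
a=cv2.resize(cv2.imread("pics/top0.png")[140:240,260:390],None,fx=6,fy=6,interpolation=cv2.INTER_CUBIC)
b=cv2.resize(b,None,fx=3.8,fy=3.8,interpolation=cv2.INTER_CUBIC)
g=lambda i:np.clip(255*(i/255.)**.6,0,255).astype('uint8')
cv2.imwrite("pics/topc.png",g(a));cv2.imwrite("pics/scenec.png",g(b));print(a.shape,b.shape)
```

```text
(600, 780, 3) (589, 722, 3)
```

View pics/topc.png

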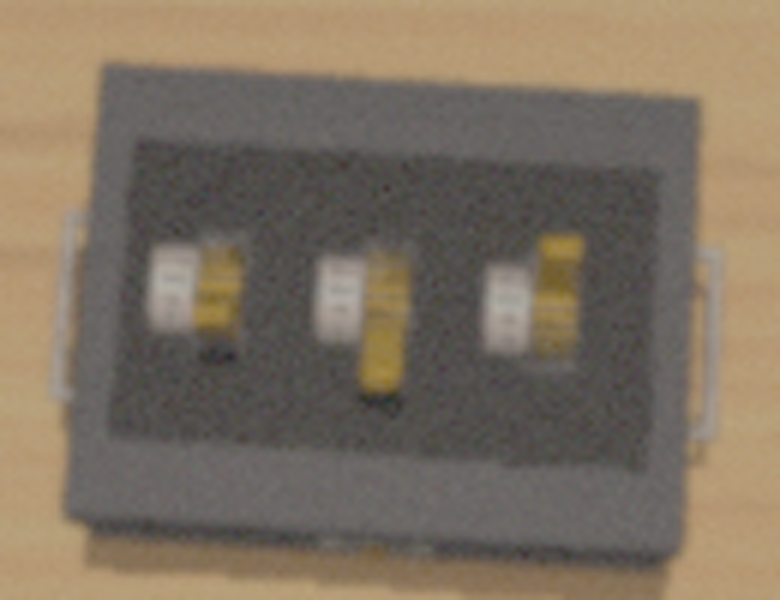

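View pics/scenec.png

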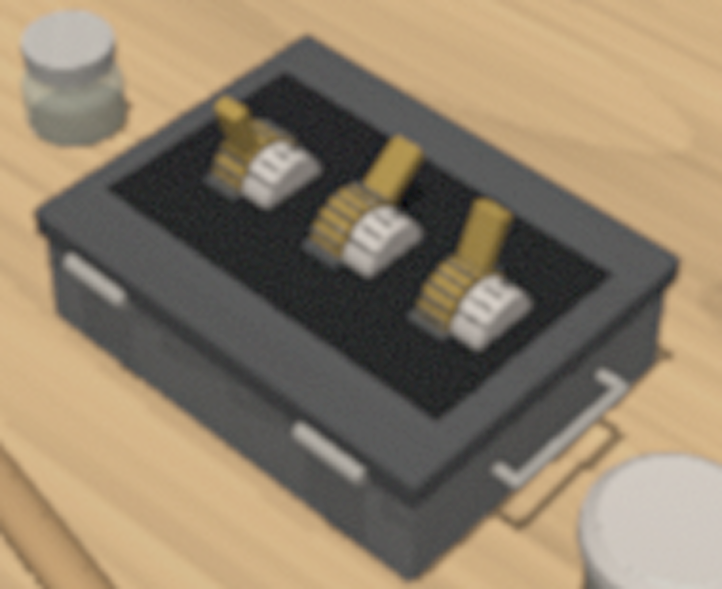

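The crops show the lid corners and the three tabs. The left tab is a little towards the robot (tip about (217,325) in the top crop), the middle one leans well towards it, and the right one leans away (tip about (562,240)). Next I'll fit the box pose and the tab angles.

```bash
cat > h.py <<'E'
import numpy as np,cv2
from scipy.optimize import least_squares
from scipy.spatial.transform import Rotation as R
from bench import ctrl
def proj(d,P):
    P=np.atleast_2d(P);W=np.array(d["world_to_cam"]);c=P@W[:3,:3].T+W[:3,3];s=c[:,:2]/c[:,2:]
    s=s*(1+d["k1"]*(s**2).sum(1,keepdims=True));K=np.array(d["K"]);return s*[K[0,0],K[1,1]]+K[:2,2]
def b2w(p,B):
    B=np.atleast_2d(B);c,s=np.cos(p[2]),np.sin(p[2])
    return np.c_[p[0]+c*B[:,0]-s*B[:,1],p[1]+s*B[:,0]+c*B[:,1],B[:,2]]
def ray(d,uv,z):
    f=lambda q:(proj(d,[q[0],q[1],z])-uv).ravel()
    return least_squares(f,[.45,0]).x
E
python3 - <<'E'
from h import *
T=ctrl.get_image("top");S=ctrl.get_image("scene")
C=np.array([[.1,.13,.08],[.1,-.13,.08],[-.1,-.13,.08],[-.1,.13,.08]])
ut=np.array([[103,65],[700,98],[680,553],[68,520]])/6+[260,140]-.4
us=np.array([[415,492],[40,217],[307,38],[678,265]])/3.8+[225,145]-.4
for w in((1,1),(1,0),(0,1)):
    f=lambda p:np.r_[w[0]*(proj(T,b2w(p,C))-ut).ravel(),w[1]*(proj(S,b2w(p,C))-us).ravel()]
    r=least_squares(f,[.45,0,0]);print(np.round(r.x,4),np.round(r.fun,1))
    if w==(1,1):p=r.x
np.save("p.npy",p)
# tab end centres
tips={.07:((217,322),(492,207)),0:((381,390),(407,143)),-.07:((562,238),(230,102))}
for y,(a,b) in tips.items():
    a=np.array(a)/6+[260,140]-.4;b=np.array(b)/3.8+[225,145]-.4
    tip=lambda t:b2w(p,[.052*np.sin(t),y,.08+.052*np.cos(t)])
    print(y,[round(least_squares(lambda t:(proj(d,tip(t[0]))-u).ravel(),0).x[0],3) for d,u in((T,a),(S,b))])
print("cup",ray(T,[233,160],.112),"jar",ray(T,[416.5,205],.06))
for y in(.07,0,-.07):print(b2w(p,[0,y,.08]))
E
```

```text
[ 0.5974  0.043  -0.04  ] [-1.  -1.6  0.2 -1.4  0.5 -0.3 -1.8 -1.   0.4 -0.3 -2.5 -2.   0.3 -1.7
  2.4 -1.8]
[ 0.5948  0.0415 -0.0369] [-0.6 -0.4  0.6 -0.5  1.2  0.6 -1.2  0.2  0.  -0.  -0.  -0.   0.  -0.
  0.  -0. ]
[ 0.5998  0.0447 -0.0417] [-0.  -0.  -0.  -0.  -0.  -0.  -0.  -0.   0.1  1.1 -2.8 -1.   0.3 -0.9
  2.4 -0.6]
0.07 [np.float64(-0.499), np.float64(-0.369)]
0 [np.float64(-1.042), np.float64(-0.781)]
-0.07 [np.float64(0.348), np.float64(0.268)]
cup [0.66082085 0.27094441] jar [ 0.5657715  -0.19520994]
[[0.6001754  0.11292542 0.08      ]]
[[0.59737566 0.04298143 0.08      ]]
[[ 0.59457592 -0.02696256  0.08      ]]
```

```bash
cat >> h.py <<'E'
def go(bx,by,bz):
    p=np.load("p.npy");s=ctrl.get_state();r=R.from_rotvec(s["tool_rot"])
    t=b2w(p,[bx,by,bz])[0];c,q=np.cos(p[2]),np.sin(p[2])
    Rt=R.from_matrix(np.array([[c,q,0],[q,-c,0],[0,0,-1]]))
    print("t",round(s["time"],2),"shift mm",np.round(1000*r.inv().apply(t-s["position"]),1),"turn deg",np.round((r.inv()*Rt).as_rotvec(True),1))
def where():
    p=np.load("p.npy");s=ctrl.get_state();d=s["position"]-[p[0],p[1],0];c,q=np.cos(p[2]),np.sin(p[2])
    print("t",round(s["time"],2),"box mm",np.round(1000*np.array([c*d[0]+q*d[1],-q*d[0]+c*d[1],d[2]-.08]),1),"F",np.round(s["ft_force"],1),"g",round(s["grip_width"],3))
E
python3 -c "
from h import *
go(.055,-.07,.19)"
```

```text
t 0.2 shift mm [ 623.  -463.3    2.6] turn deg [-0.1  0.  16.4]
```

```bash
python3 -m handwheel '[{"x":0.03,"y":-0.022,"wz":2},{"x":0.062,"y":-0.046,"wz":4},{"x":0.094,"y":-0.07,"wz":6},{"x":0.126,"y":-0.094,"wz":8},{"x":0.158,"y":-0.118,"wz":10},{"x":0.19,"y":-0.142,"wz":12},{"x":0.222,"y":-0.166,"wz":14},{"x":0.254,"y":-0.19,"wz":16.4},{"x":0.286,"y":-0.214,"wz":16.4},{"x":0.312,"y":-0.232,"wz":16.4}]' 0 20; python3 -c "
from h import *
go(.055,-.07,.19);where()"
```

```text
t 0.2 shift mm [ 623.  -463.3    2.6] turn deg [-0.1  0.  16.4]
t 0.2 box mm [-412.1 -690.1  112.1] F [-0.4 -0.1  1.2] g 0.999invalid input at $[0]: expected keys x, y, z, wx, wy, wz
```

All six keys have to be present in every row.

```bash
python3 -m handwheel '[{"x":0.03,"y":-0.022,"z":0,"wx":0,"wy":0,"wz":2},{"x":0.062,"y":-0.046,"z":0,"wx":0,"wy":0,"wz":4},{"x":0.094,"y":-0.07,"z":0,"wx":0,"wy":0,"wz":6},{"x":0.126,"y":-0.094,"z":0,"wx":0,"wy":0,"wz":8},{"x":0.158,"y":-0.118,"z":0,"wx":0,"wy":0,"wz":10},{"x":0.19,"y":-0.142,"z":0,"wx":0,"wy":0,"wz":12},{"x":0.222,"y":-0.166,"z":0,"wx":0,"wy":0,"wz":14},{"x":0.254,"y":-0.19,"z":0,"wx":0,"wy":0,"wz":16.4},{"x":0.286,"y":-0.214,"z":0,"wx":0,"wy":0,"wz":16.4},{"x":0.312,"y":-0.232,"z":0,"wx":0,"wy":0,"wz":16.4}]' 0 20; python3 -c "
from h import *
go(.055,-.07,.19);where()"
```

```text
time: 1.03
position: [0.4061, -0.3262, 0.1929]
tool_rot: [-3.141, 0.06, -0.001]
ft_force: [0.4, 0.4, 0.3]
grip_width: 0.327
grip_force: 0.0
t 1.03 shift mm [ 231.9 -306.1    3.2] turn deg [-0.  -0.   0.1]
t 1.03 box mm [-176.3 -376.6  112.9] F [0.4 0.4 0.3] g 0.327
```

```bash
python3 -m handwheel '[{"x":0.02,"y":-0.028,"z":0,"wx":0,"wy":0,"wz":0},{"x":0.044,"y":-0.06,"z":0,"wx":0,"wy":0,"wz":0},{"x":0.068,"y":-0.092,"z":0,"wx":0,"wy":0,"wz":0},{"x":0.092,"y":-0.124,"z":0,"wx":0,"wy":0,"wz":0},{"x":0.116,"y":-0.156,"z":0,"wx":0,"wy":0,"wz":0},{"x":0.14,"y":-0.188,"z":0,"wx":0,"wy":0,"wz":0},{"x":0.164,"y":-0.22,"z":0,"wx":0,"wy":0,"wz":0},{"x":0.19,"y":-0.252,"z":0,"wx":0,"wy":0,"wz":0},{"x":0.214,"y":-0.284,"z":0,"wx":0,"wy":0,"wz":0},{"x":0.23,"y":-0.305,"z":0,"wx":0,"wy":0,"wz":0}]'; python3 -m handwheel '[{"x":0,"y":0,"z":0,"wx":0,"wy":0,"wz":0},{"x":0,"y":0,"z":0,"wx":0,"wy":0,"wz":0}]'
python3 - <<'E'
from h import *
go(.055,-.07,.108);where()
d=ctrl.get_image("scene");b=cv2.resize(d["image"][110:300,215:425,::-1],None,fx=3.1,fy=3.1,interpolation=cv2.INTER_CUBIC)
cv2.imwrite("pics/s1.png",np.clip(255*(b/255.)**.6,0,255).astype('uint8'))
E
```

```text
time: 1.87
position: [0.648, -0.0294, 0.1924]
tool_rot: [-3.139, 0.058, -0.001]
ft_force: [-1.4, 0.7, 0.4]
grip_width: -0.0
grip_force: 0.0
time: 2.03
position: [0.6467, -0.0316, 0.192]
tool_rot: [-3.14, 0.057, 0.002]
ft_force: [0.2, -1.2, -0.7]
grip_width: 0.007
grip_force: 0.0
t 2.03 shift mm [ 2.9 -2.4 84. ] turn deg [-0.1  0.1  0.2]
t 2.03 box mm [ 52.2 -72.6 112. ] F [ 0.2 -1.2 -0.7] g 0.007
```

View pics/s1.png

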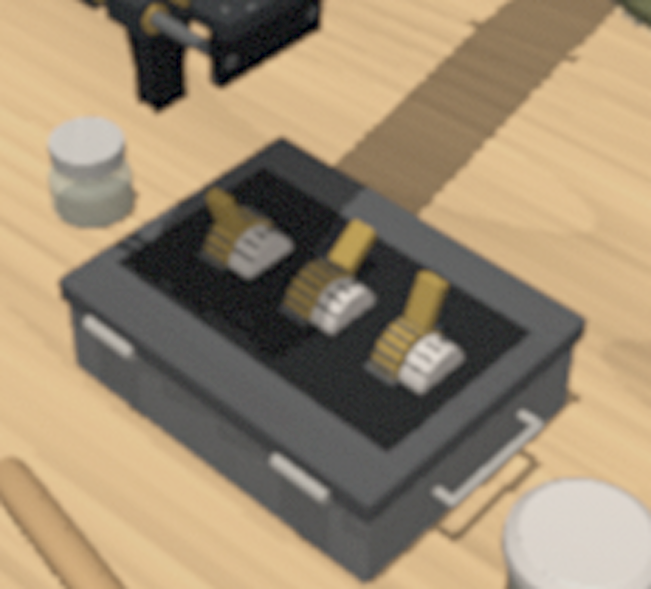

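The fingertips are at (157,105) in the crop, past the far side of the right tab, and the view is clear. I'll lower them to 28 mm above the top.

```bash
python3 -m handwheel '[{"x":0.001,"y":-0.001,"z":0.02,"wx":0,"wy":0,"wz":0},{"x":0.003,"y":-0.002,"z":0.045,"wx":0,"wy":0,"wz":0},{"x":0.003,"y":-0.002,"z":0.068,"wx":0,"wy":0,"wz":0},{"x":0.003,"y":-0.002,"z":0.084,"wx":0,"wy":0,"wz":0},{"x":0.003,"y":-0.002,"z":0.084,"wx":0,"wy":0,"wz":0},{"x":0.003,"y":-0.002,"z":0.084,"wx":0,"wy":0,"wz":0}]'
python3 - <<'E'
from h import *
where();s=ctrl.get_state()
d=ctrl.get_image("scene");print(proj(d,s["position"]),(proj(d,s["position"])-[215,110])*3.1)
b=cv2.resize(d["image"][110:300,215:425,::-1],None,fx=3.1,fy=3.1,interpolation=cv2.INTER_CUBIC)
cv2.imwrite("pics/s2.png",np.clip(255*(b/255.)**.6,0,255).astype('uint8'))
E
```

```text
time: 2.58
position: [0.6484, -0.0345, 0.1082]
tool_rot: [3.14, -0.068, -0.003]
ft_force: [0.7, 0.4, 0.4]
grip_width: 0.005
grip_force: 0.0
t 2.58 box mm [ 54.1 -75.3  28.2] F [0.7 0.4 0.4] g 0.005
[[269.16958908 190.37999272]] [[167.92572616 249.17797744]]
```

View pics/s2.png

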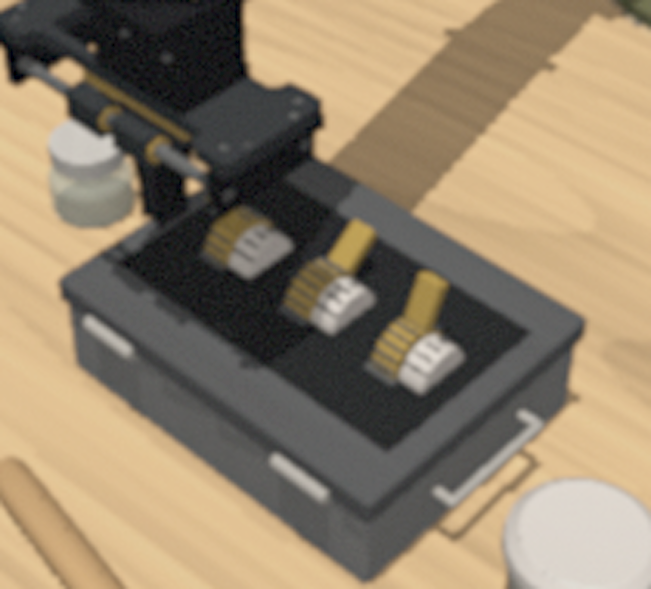

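Run:
```python
from h import *
d=ctrl.get_image("scene")
print((proj(d,[[.6467,-.0316,.192],[.6467,-.0316,.200],[.6484,-.0345,.1082]])-[215,110])*3.1)
for i in range(3):
    where();ctrl.get_image("top")
b=cv2.resize(d["image"][150:210,235:315,::-1],None,fx=8,fy=8,interpolation=cv2.INTER_CUBIC)
cv2.imwrite("pics/s3.png",np.clip(255*(b/255.)**.4,0,255).astype('uint8'))
```

```text
[[165.58417006 140.56649991]
 [164.79052229 129.40422008]
 [167.90086067 249.19116718]]
t 2.68 box mm [ 55.9 -74.2  30.4] F [0.3 0.7 0.8] g 0.007
t 2.73 box mm [ 56.1 -73.8  30.7] F [-0.4  0.   0. ] g 0.005
t 2.78 box mm [ 56.2 -73.5  30.7] F [-0.4 -0.2  1.1] g 0.007
```

View pics/s3.png

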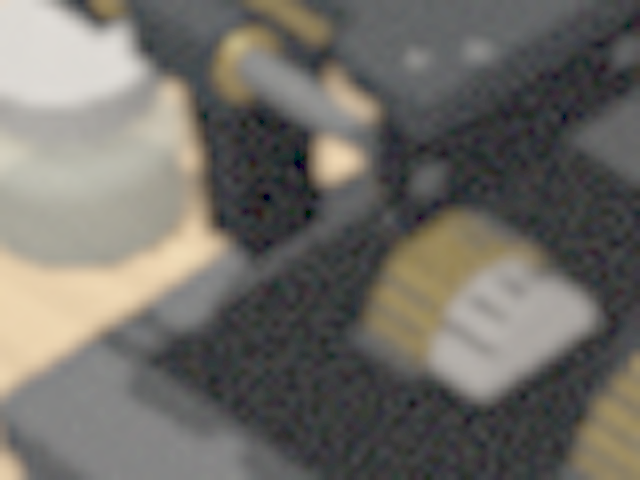

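Run:
```python
from h import *
d=ctrl.get_image("scene");t=ctrl.get_image("top")
where();s=ctrl.get_state();P=s["position"]
print(proj(d,[0,0,0]),proj(d,[0,0,.03]),"tcp top",proj(t,P),"box top",proj(t,b2w(np.load("p.npy"),[0,-.07,.08])))
a=cv2.resize(t["image"][120:250,230:430,::-1],None,fx=2.8,fy=2.8,interpolation=cv2.INTER_CUBIC)
b=cv2.resize(d["image"][50:230,210:410,::-1],None,fx=2.8,fy=2.8,interpolation=cv2.INTER_CUBIC)[:230*2]
a=cv2.resize(a,(400,260));b=cv2.resize(b,(400,330))
o=np.vstack([np.hstack([cv2.resize(d["image"][...,::-1],(416,260)),a[:,:384]]), np.hstack([cv2.resize(b,(400,330)),np.zeros((330,400,3),'uint8')])])
cv2.imwrite("pics/m4.png",np.clip(255*(o/255.)**.5,0,255).astype('uint8'))
```

```text
t 2.93 box mm [ 55.7 -73.1  29.9] F [ 1.2  0.  -0.1] g 0.005
[[451.58242616 103.84921823]] [[453.71384707  94.1181363 ]] tcp top [[354.16144534 166.52671693]] box top [[351.24031444 190.96169288]]
```

View pics/m4.png

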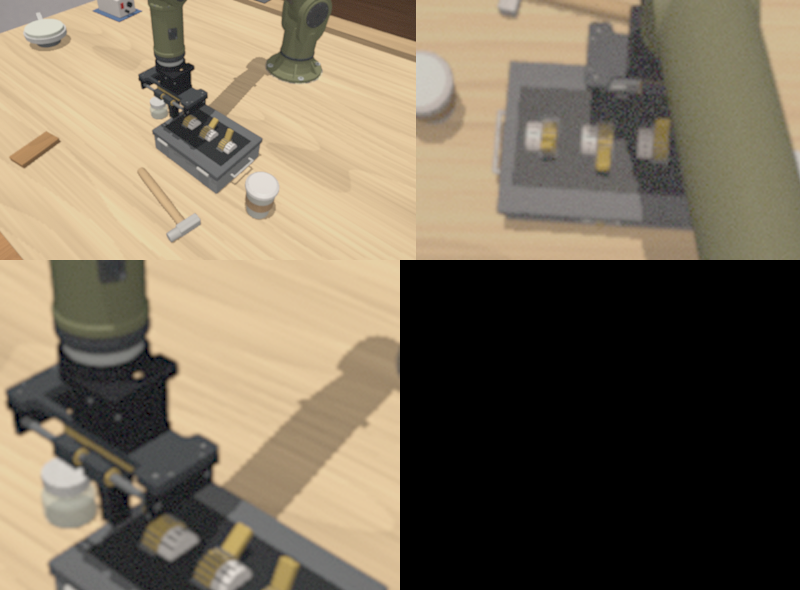

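The top view shows the gripper over the far right of the box. The projected base point (452,104) matches the picture, so the calibration holds. I'll push the right tab part of the way, back off, and measure its angle from colour. That also shows any error in height or x.

```bash
python3 -m handwheel '[{"x":-0.010,"y":-0.003,"z":0.001,"wx":0,"wy":0,"wz":0},{"x":-0.018,"y":-0.003,"z":0.001,"wx":0,"wy":0,"wz":0},{"x":-0.024,"y":-0.003,"z":0.001,"wx":0,"wy":0,"wz":0},{"x":-0.028,"y":-0.003,"z":0.001,"wx":0,"wy":0,"wz":0},{"x":-0.032,"y":-0.003,"z":0.001,"wx":0,"wy":0,"wz":0},{"x":-0.036,"y":-0.003,"z":0.001,"wx":0,"wy":0,"wz":0},{"x":-0.04,"y":-0.003,"z":0.001,"wx":0,"wy":0,"wz":0},{"x":-0.044,"y":-0.003,"z":0.001,"wx":0,"wy":0,"wz":0},{"x":-0.046,"y":-0.003,"z":0.001,"wx":0,"wy":0,"wz":0},{"x":-0.046,"y":-0.003,"z":0.001,"wx":0,"wy":0,"wz":0}]'; python3 -c "
from h import *
where()"
python3 -m handwheel '[{"x":0.01,"y":0,"z":0,"wx":0,"wy":0,"wz":0},{"x":0.03,"y":0,"z":0,"wx":0,"wy":0,"wz":0},{"x":0.045,"y":0,"z":-0.02,"wx":0,"wy":0,"wz":0},{"x":0.045,"y":0,"z":-0.055,"wx":0,"wy":0,"wz":0},{"x":0.045,"y":0,"z":-0.085,"wx":0,"wy":0,"wz":0},{"x":0.045,"y":0,"z":-0.085,"wx":0,"wy":0,"wz":0}]'
cat >> h.py <<'E'
def tabs(img,d,show=None):
    p=np.load("p.npy");h=cv2.cvtColor(img,cv2.COLOR_RGB2HSV).astype(int)
    m=((h[...,1]>110)&(h[...,2]>60)&(h[...,0]>14)&(h[...,0]<32)).astype(float)
    m=cv2.resize(m,None,fx=4,fy=4,interpolation=cv2.INTER_LINEAR);out=[]
    for y in(.07,0,-.07):
        best=[]
        for dx in (-.006,-.003,0,.003,.006):
          for t in np.arange(-1.1,1.1,.02):
            Q=[[r*np.sin(t)+e*np.cos(t),y+w,.08+r*np.cos(t)-e*np.sin(t)] for r in(.026,.052) for e in(-.0045,.0045) for w in(-.008,.008)]
            hull=cv2.convexHull((proj(d,b2w(p+[dx,0,0],Q))*4+1.5).astype(np.float32)).astype(int)
            k=np.zeros(m.shape,np.uint8);cv2.fillConvexPoly(k,hull,1);kk=cv2.dilate(k,np.ones((13,13)))
            best.append(((m[k>0]-.5).sum()-m[(kk>0)&(k==0)].sum()*.5,round(float(t),2),dx))
        out.append(max(best))
    return out
E
python3 - <<'E'
from h import *
S=ctrl.get_image("scene");where()
cv2.imwrite("pics/s5.png",S["image"][...,::-1])
print("start",tabs(cv2.imread("pics/scene0.png")[...,::-1].copy(),S));print("now",tabs(S["image"],S))
T=ctrl.get_image("top");print("start top",tabs(cv2.imread("pics/top0.png")[...,::-1].copy(),T))
E
```

```text
time: 3.77
position: [0.6033, -0.0274, 0.1078]
tool_rot: [3.141, -0.063, -0.0]
ft_force: [0.8, 0.4, -0.0]
grip_width: 0.004
grip_force: 0.0
t 3.77 box mm [  8.7 -70.1  27.8] F [ 0.8  0.4 -0. ] g 0.004
time: 4.27
position: [0.6528, -0.0285, 0.1998]
tool_rot: [-3.141, 0.063, -0.017]
ft_force: [0.5, -0.1, 1.0]
grip_width: 0.006
grip_force: 0.0
t 4.32 box mm [ 56.9 -69.4 116.9] F [0.2 0.2 0.6] g 0.006
start [(np.float64(721.359375), -0.3, -0.003), (np.float64(742.96875), -0.78, 0), (np.float64(34.015625), 0.38, -0.006)]
now [(np.float64(779.296875), -0.3, -0.003), (np.float64(750.359375), -0.78, 0), (np.float64(235.5390625), 0.42, -0.006)]
start top [(np.float64(110.2109375), -0.58, 0.006), (np.float64(310.1953125), -1.1, 0.006), (np.float64(275.9609375), 0.44, -0.006)]
```

Run:
```python
from h import *
d=ctrl.get_image("scene");p=np.load("p.npy");s=ctrl.get_state();where()
f=5;x0,y0,x1,y1=230,110,390,230
b=cv2.resize(d["image"][y0:y1,x0:x1,::-1],None,fx=f,fy=f,interpolation=cv2.INTER_CUBIC)
b=np.clip(255*(b/255.)**.55,0,255).astype('uint8')
q=lambda P:tuple(int(v) for v in ((proj(d,P)[0]-[x0,y0]+.5)*f))
cv2.circle(b,q(s["position"]),4,(0,0,255),-1)
for y in(.07,0,-.07):
  cv2.circle(b,q(b2w(p,[0,y,.08])),3,(255,0,255),-1)
  for t in(-.873,-.436,0,.436):cv2.circle(b,q(b2w(p,[.052*np.sin(t),y,.08+.052*np.cos(t)])),3,(0,255,0),-1)
for c in[[.1,.13,.08],[.1,-.13,.08],[-.1,-.13,.08],[-.1,.13,.08]]:cv2.circle(b,q(b2w(p,c)),4,(255,255,0),-1)
cv2.imwrite("pics/s6.png",b)
```

```text
t 4.42 box mm [ 54.2 -70.  112.6] F [-0.4 -0.9 -0.9] g 0.006
```

View pics/s6.png

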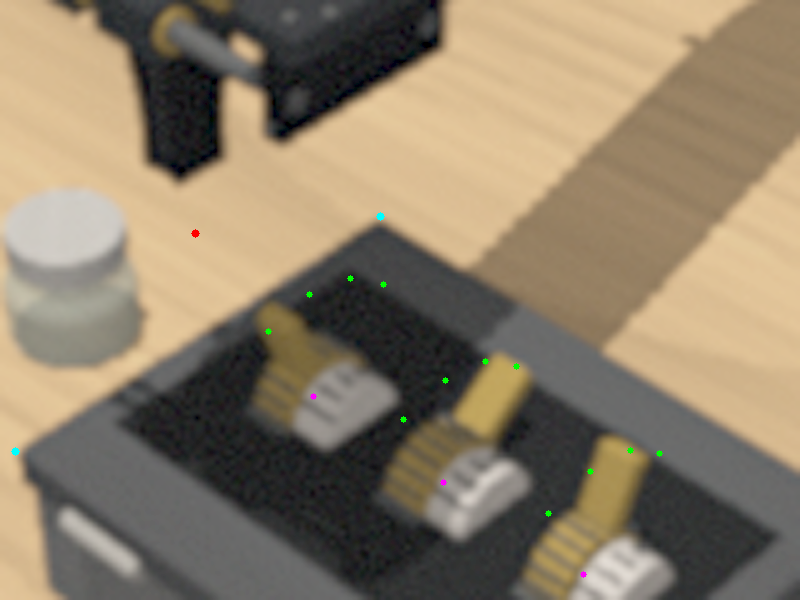

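The overlay puts the reported TCP (red, (195,233)) about 50 crop pixels below the fingertips actually seen at (182,180). The right tab stayed at about +0.4. So the real fingertips are some 25 mm or more above the reported TCP, and they passed over the tab. I'll find the real offset by gently touching the clear part of the lid.

```bash
python3 -m handwheel '[{"x":0,"y":0,"z":0.03,"wx":0,"wy":0,"wz":0},{"x":0,"y":0,"z":0.06,"wx":0,"wy":0,"wz":0},{"x":0,"y":0,"z":0.085,"wx":0,"wy":0,"wz":0},{"x":0,"y":0,"z":0.095,"wx":0,"wy":0,"wz":0},{"x":0,"y":0,"z":0.1,"wx":0,"wy":0,"wz":0},{"x":0,"y":0,"z":0.1,"wx":0,"wy":0,"wz":0},{"x":0,"y":0,"z":0.1,"wx":0,"wy":0,"wz":0}]'
python3 - <<'E'
from h import *
where();d=ctrl.get_image("scene");cv2.imwrite("pics/s7.png",d["image"][...,::-1])
E
python3 -m handwheel '[{"x":0,"y":0,"z":0.002,"wx":0,"wy":0,"wz":0},{"x":0,"y":0,"z":0.004,"wx":0,"wy":0,"wz":0},{"x":0,"y":0,"z":0.006,"wx":0,"wy":0,"wz":0},{"x":0,"y":0,"z":0.006,"wx":0,"wy":0,"wz":0}]'
```

```text
time: 5.0
position: [0.6493, -0.0291, 0.0936]
tool_rot: [-3.141, 0.063, -0.002]
ft_force: [0.2, 1.2, 0.7]
grip_width: 0.003
grip_force: 0.0
t 5.0 box mm [ 54.8 -69.9  13.6] F [0.2 1.2 0.7] g 0.003
time: 5.38
position: [0.6485, -0.0292, 0.0866]
tool_rot: [3.141, -0.064, -0.0]
ft_force: [-0.8, 0.0, 0.3]
grip_width: -0.0
grip_force: 0.0
```

No contact at 7 mm nominal. Continuing down in small steps.

```bash
python3 -m handwheel '[{"x":0,"y":0,"z":0.002,"wx":0,"wy":0,"wz":0},{"x":0,"y":0,"z":0.004,"wx":0,"wy":0,"wz":0},{"x":0,"y":0,"z":0.006,"wx":0,"wy":0,"wz":0},{"x":0,"y":0,"z":0.006,"wx":0,"wy":0,"wz":0}]'
```

```text
time: 5.72
position: [0.6482, -0.0292, 0.08]
tool_rot: [3.141, -0.063, -0.002]
ft_force: [-0.6, -0.5, -0.4]
grip_width: 0.005
grip_force: 0.0
```

```bash
python3 -m handwheel '[{"x":0,"y":0,"z":0.002,"wx":0,"wy":0,"wz":0},{"x":0,"y":0,"z":0.003,"wx":0,"wy":0,"wz":0},{"x":0,"y":0,"z":0.003,"wx":0,"wy":0,"wz":0}]'
```

```text
time: 5.97
position: [0.6484, -0.0292, 0.0774]
tool_rot: [3.141, -0.063, -0.001]
ft_force: [-0.4, 0.2, 0.4]
grip_width: 0.008
grip_force: 0.0
```

```bash
python3 -m handwheel '[{"x":0,"y":0,"z":0.002,"wx":0,"wy":0,"wz":0},{"x":0,"y":0,"z":0.004,"wx":0,"wy":0,"wz":0},{"x":0,"y":0,"z":0.006,"wx":0,"wy":0,"wz":0},{"x":0,"y":0,"z":0.006,"wx":0,"wy":0,"wz":0}]'
```

```text
time: 6.3
position: [0.6483, -0.0292, 0.0711]
tool_rot: [3.141, -0.063, -0.001]
ft_force: [0.2, -0.6, -0.5]
grip_width: 0.004
grip_force: 0.0
```

```bash
python3 -m handwheel '[{"x":0,"y":0,"z":0.002,"wx":0,"wy":0,"wz":0},{"x":0,"y":0,"z":0.003,"wx":0,"wy":0,"wz":0},{"x":0,"y":0,"z":0.003,"wx":0,"wy":0,"wz":0}]'
python3 - <<'E'
from h import *
where();d=ctrl.get_image("scene");cv2.imwrite("pics/s8.png",d["image"][...,::-1])
E
```

```text
time: 6.55
position: [0.6484, -0.0291, 0.0684]
tool_rot: [3.141, -0.063, -0.001]
ft_force: [0.6, -0.3, 0.9]
grip_width: 0.003
grip_force: 0.0
t 6.55 box mm [ 53.9 -70.  -11.6] F [ 0.6 -0.3  0.9] g 0.003
```

```bash
python3 -m handwheel '[{"x":0,"y":0,"z":0.002,"wx":0,"wy":0,"wz":0},{"x":0,"y":0,"z":0.004,"wx":0,"wy":0,"wz":0},{"x":0,"y":0,"z":0.005,"wx":0,"wy":0,"wz":0},{"x":0,"y":0,"z":0.005,"wx":0,"wy":0,"wz":0}]'
```

```text
time: 6.93
position: [0.6484, -0.0292, 0.0633]
tool_rot: [3.141, -0.063, -0.001]
ft_force: [0.0, 0.4, 0.3]
grip_width: 0.004
grip_force: 0.0
```

```bash
python3 -m handwheel '[{"x":0,"y":0,"z":0.0015,"wx":0,"wy":0,"wz":0},{"x":0,"y":0,"z":0.003,"wx":0,"wy":0,"wz":0},{"x":0,"y":0,"z":0.003,"wx":0,"wy":0,"wz":0}]'
```

```text
time: 7.18
position: [0.6484, -0.0292, 0.0603]
tool_rot: [3.141, -0.063, -0.001]
ft_force: [-1.0, -0.1, -0.1]
grip_width: 0.002
grip_force: 0.0
```

```bash
python3 -m handwheel '[{"x":0,"y":0,"z":0.0015,"wx":0,"wy":0,"wz":0},{"x":0,"y":0,"z":0.003,"wx":0,"wy":0,"wz":0},{"x":0,"y":0,"z":0.003,"wx":0,"wy":0,"wz":0}]'
```

```text
time: 7.43
position: [0.6484, -0.0292, 0.0573]
tool_rot: [3.141, -0.064, -0.001]
ft_force: [0.9, 0.1, -0.5]
grip_width: 0.005
grip_force: 0.0
```

```bash
python3 -m handwheel '[{"x":0,"y":0,"z":0.0015,"wx":0,"wy":0,"wz":0},{"x":0,"y":0,"z":0.003,"wx":0,"wy":0,"wz":0},{"x":0,"y":0,"z":0.003,"wx":0,"wy":0,"wz":0}]'
```

```text
time: 7.68
position: [0.6484, -0.0292, 0.0543]
tool_rot: [3.141, -0.063, -0.001]
ft_force: [0.9, -0.8, -0.3]
grip_width: 0.004
grip_force: 0.0
```

```bash
python3 -m handwheel '[{"x":0,"y":0,"z":0.0015,"wx":0,"wy":0,"wz":0},{"x":0,"y":0,"z":0.003,"wx":0,"wy":0,"wz":0},{"x":0,"y":0,"z":0.003,"wx":0,"wy":0,"wz":0}]'
python3 - <<'E'
from h import *
S=ctrl.get_image("scene");where();s=ctrl.get_state()
f=4;x0,y0,x1,y1=200,60,390,200
o=[]
b=cv2.resize(S["image"][y0:y1,x0:x1,::-1],None,fx=f,fy=f,interpolation=cv2.INTER_CUBIC)
b=np.clip(255*(b/255.)**.45,0,255).astype('uint8')
q=lambda P:tuple(int(v) for v in ((proj(S,P)[0]-[x0,y0]+.5)*f))
cv2.circle(b,q(s["position"]),4,(0,0,255),-1);cv2.circle(b,q(s["position"]+[0,0,.03]),4,(0,255,0),-1)
cv2.imwrite("pics/s9.png",b)
E
```

```text
time: 7.93
position: [0.6484, -0.0292, 0.0513]
tool_rot: [3.141, -0.063, -0.001]
ft_force: [-0.5, 0.5, 0.6]
grip_width: 0.007
grip_force: 0.0
t 7.98 box mm [ 53.9 -70.1 -28.5] F [-0.7 -0.7 -0.5] g 0.006
```

View pics/s9.png

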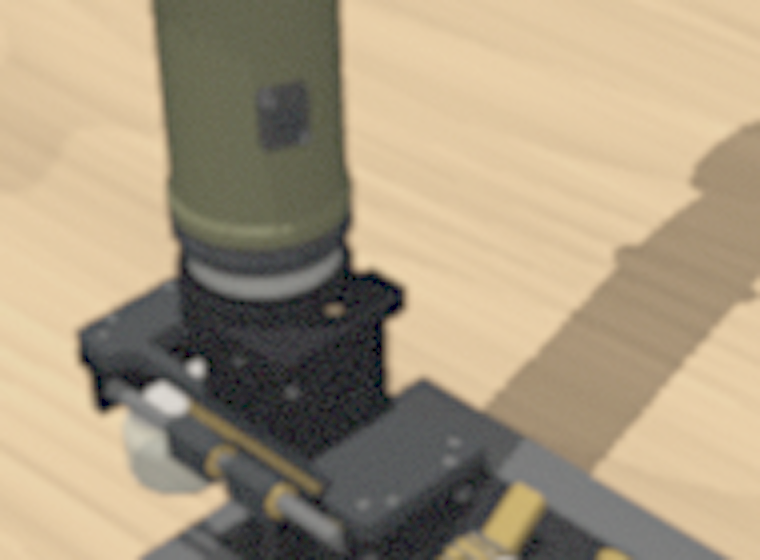

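The picture shows the gripper low over the right of the lid: its body spans (320–490, 400–560) and the jar behind it at (165,450) is clear. There is still no contact at -28 mm nominal, so I'll keep probing.

```bash
python3 -m handwheel '[{"x":0,"y":0,"z":0.0015,"wx":0,"wy":0,"wz":0},{"x":0,"y":0,"z":0.003,"wx":0,"wy":0,"wz":0},{"x":0,"y":0,"z":0.003,"wx":0,"wy":0,"wz":0}]'
```

```text
time: 8.23
position: [0.6489, -0.0292, 0.0507]
tool_rot: [3.14, -0.064, 0.001]
ft_force: [-3.9, -0.5, 8.1]
grip_width: 0.004
grip_force: 4.6
```

```bash
python3 -m handwheel '[{"x":0,"y":0,"z":0.0015,"wx":0,"wy":0,"wz":0},{"x":0,"y":0,"z":0.003,"wx":0,"wy":0,"wz":0},{"x":0,"y":0,"z":0.003,"wx":0,"wy":0,"wz":0}]'
```

```text
time: 8.48
position: [0.649, -0.0292, 0.0506]
tool_rot: [3.139, -0.064, 0.001]
ft_force: [-10.4, -0.5, 22.6]
grip_width: 0.005
grip_force: 11.6
```

```bash
python3 -m handwheel '[{"x":0,"y":0,"z":0.0015,"wx":0,"wy":0,"wz":0},{"x":0,"y":0,"z":0.003,"wx":0,"wy":0,"wz":0},{"x":0,"y":0,"z":0.003,"wx":0,"wy":0,"wz":0}]'; python3 -c "
from h import *
where()"
```

```text
time: 8.73
position: [0.649, -0.0293, 0.0505]
tool_rot: [3.138, -0.064, 0.002]
ft_force: [-16.2, -0.7, 36.5]
grip_width: 0.002
grip_force: 18.5
t 8.73 box mm [ 54.4 -70.1 -29.5] F [-16.2  -0.7  36.5] g 0.002
```

Contact came at a reported z of 50.7 mm, so the fingertips are really 29 mm above the reported TCP. For a tip height of 28 mm the nominal height is therefore about -1 mm. I'll rise to that and push to mid travel.

```bash
python3 -m handwheel '[{"x":0,"y":0,"z":-0.01,"wx":0,"wy":0,"wz":0},{"x":0,"y":0,"z":-0.025,"wx":0,"wy":0,"wz":0},{"x":0,"y":0,"z":-0.0365,"wx":0,"wy":0,"wz":0},{"x":-0.01,"y":0,"z":-0.0365,"wx":0,"wy":0,"wz":0},{"x":-0.018,"y":0,"z":-0.0365,"wx":0,"wy":0,"wz":0},{"x":-0.024,"y":0,"z":-0.0365,"wx":0,"wy":0,"wz":0},{"x":-0.028,"y":0,"z":-0.0365,"wx":0,"wy":0,"wz":0}]'; python3 -m handwheel '[{"x":-0.004,"y":0,"z":0,"wx":0,"wy":0,"wz":0},{"x":-0.008,"y":0,"z":0,"wx":0,"wy":0,"wz":0},{"x":-0.012,"y":0,"z":0,"wx":0,"wy":0,"wz":0},{"x":-0.014,"y":0,"z":0,"wx":0,"wy":0,"wz":0},{"x":-0.014,"y":0,"z":0,"wx":0,"wy":0,"wz":0}]';python3 -c "
from h import *
where()"
python3 -m handwheel '[{"x":0.015,"y":0,"z":0,"wx":0,"wy":0,"wz":0},{"x":0.04,"y":0,"z":-0.005,"wx":0,"wy":0,"wz":0},{"x":0.04,"y":0,"z":-0.04,"wx":0,"wy":0,"wz":0},{"x":0.04,"y":0,"z":-0.08,"wx":0,"wy":0,"wz":0},{"x":0.04,"y":0,"z":-0.11,"wx":0,"wy":0,"wz":0},{"x":0.04,"y":0,"z":-0.11,"wx":0,"wy":0,"wz":0},{"x":0.04,"y":0,"z":-0.11,"wx":0,"wy":0,"wz":0}]'
cat >> h.py <<'E'
def tabs2(img,d):
    p=np.load("p.npy");I=img.astype(float)
    m=np.clip(((I[...,0]+I[...,1])/2-I[...,2])/(I.sum(2)+30)*6,0,1)
    m=cv2.resize(m,None,fx=4,fy=4,interpolation=cv2.INTER_LINEAR);out=[]
    for y in(.07,0,-.07):
        best=[]
        for t in np.arange(-1.1,1.1,.02):
            Q=[[r*np.sin(t)+e*np.cos(t),y+w,.08+r*np.cos(t)-e*np.sin(t)] for r in(.03,.052) for e in(-.0045,.0045) for w in(-.008,.008)]
            hull=cv2.convexHull((proj(d,b2w(p,Q))*4+1.5).astype(np.float32)).astype(int)
            k=np.zeros(m.shape,np.uint8);cv2.fillConvexPoly(k,hull,1)
            best.append((round(float(m[k>0].mean()),2),round(float(t),2)))
        out.append(max(best))
    return out
E
python3 - <<'E'
from h import *
S=ctrl.get_image("scene");where();cv2.imwrite("pics/s10.png",S["image"][...,::-1])
for n in("scene0","s5","s10"):print(n,tabs2(cv2.imread(f"pics/{n}.png")[...,::-1].copy(),S))
E
```

```text
time: 9.32
position: [0.6206, -0.0281, 0.0792]
tool_rot: [3.141, -0.063, 0.002]
ft_force: [2.6, 0.0, 0.5]
grip_width: 0.005
grip_force: 1.1
time: 9.73
position: [0.6066, -0.0275, 0.0794]
tool_rot: [3.141, -0.063, 0.001]
ft_force: [2.3, -0.2, 1.8]
grip_width: 0.007
grip_force: 0.9
t 9.73 box mm [ 12.  -70.1  -0.6] F [ 2.3 -0.2  1.8] g 0.007
time: 10.32
position: [0.6472, -0.0287, 0.1908]
tool_rot: [3.141, -0.063, 0.003]
ft_force: [-0.3, -0.3, -0.9]
grip_width: 0.009
grip_force: 0.0
t 10.37 box mm [ 51.4 -70.  108.7] F [-0.4  0.  -0.4] g 0.007
scene0 [(0.99, -0.3), (0.99, -0.82), (0.99, 0.32)]
s5 [(1.0, -0.34), (0.99, -0.82), (0.99, 0.32)]
s10 [(1.0, -0.34), (0.99, -0.82), (0.99, -0.06)]
```

The wheel moved to -0.06, as the push geometry predicted (-0.07). I'll finish it with TCP x at about +1.5.

```bash
python3 -m handwheel '[{"x":0,"y":0,"z":0.035,"wx":0,"wy":0,"wz":0},{"x":0,"y":0,"z":0.075,"wx":0,"wy":0,"wz":0},{"x":0,"y":0,"z":0.1,"wx":0,"wy":0,"wz":0},{"x":0,"y":0,"z":0.11,"wx":0,"wy":0,"wz":0},{"x":-0.02,"y":0,"z":0.11,"wx":0,"wy":0,"wz":0},{"x":-0.034,"y":0,"z":0.11,"wx":0,"wy":0,"wz":0},{"x":-0.04,"y":0,"z":0.11,"wx":0,"wy":0,"wz":0},{"x":-0.044,"y":0,"z":0.11,"wx":0,"wy":0,"wz":0},{"x":-0.048,"y":0,"z":0.11,"wx":0,"wy":0,"wz":0},{"x":-0.0505,"y":0,"z":0.11,"wx":0,"wy":0,"wz":0}]'; python3 -m handwheel '[{"x":0,"y":0,"z":0,"wx":0,"wy":0,"wz":0},{"x":0,"y":0,"z":0,"wx":0,"wy":0,"wz":0}]';python3 -c "
from h import *
where()"
python3 -m handwheel '[{"x":0.01,"y":0,"z":0,"wx":0,"wy":0,"wz":0},{"x":0.04,"y":0,"z":-0.005,"wx":0,"wy":0,"wz":0},{"x":0.05,"y":0,"z":-0.04,"wx":0,"wy":0,"wz":0},{"x":0.05,"y":0,"z":-0.08,"wx":0,"wy":0,"wz":0},{"x":0.05,"y":0,"z":-0.11,"wx":0,"wy":0,"wz":0},{"x":0.05,"y":0,"z":-0.11,"wx":0,"wy":0,"wz":0},{"x":0.05,"y":0,"z":-0.11,"wx":0,"wy":0,"wz":0}]'
python3 - <<'E'
from h import *
S=ctrl.get_image("scene");where();print(tabs2(S["image"],S));go(-.06,.07,.19)
E
```

```text
time: 11.2
position: [0.5972, -0.0271, 0.08]
tool_rot: [3.141, -0.064, 0.004]
ft_force: [2.7, 0.5, 0.1]
grip_width: 0.003
grip_force: 1.3
time: 11.37
position: [0.5967, -0.0271, 0.0797]
tool_rot: [3.141, -0.064, 0.001]
ft_force: [1.8, -0.3, -0.0]
grip_width: 0.005
grip_force: 1.0
t 11.37 box mm [  2.1 -70.1  -0.3] F [ 1.8 -0.3 -0. ] g 0.005
time: 11.95
position: [0.6471, -0.0288, 0.1914]
tool_rot: [3.141, -0.063, 0.004]
ft_force: [0.8, 0.3, -0.8]
grip_width: 0.007
grip_force: 0.0
t 12.0 box mm [ 51.3 -70.  109.2] F [-0.3  0.  -0.7] g 0.001
[(0.99, -0.3), (0.99, -0.82), (0.99, -0.34)]
t 12.0 shift mm [-111.3 -140.    -0.7] turn deg [ 0.  0. -0.]
```

The right wheel reads about -0.36, inside its window. Now the left wheel: cross above the tabs to its robot side.

```bash
python3 -m handwheel '[{"x":-0.01,"y":-0.013,"z":0,"wx":0,"wy":0,"wz":0},{"x":-0.028,"y":-0.035,"z":0,"wx":0,"wy":0,"wz":0},{"x":-0.048,"y":-0.06,"z":0,"wx":0,"wy":0,"wz":0},{"x":-0.068,"y":-0.085,"z":0,"wx":0,"wy":0,"wz":0},{"x":-0.088,"y":-0.11,"z":0,"wx":0,"wy":0,"wz":0},{"x":-0.104,"y":-0.13,"z":0,"wx":0,"wy":0,"wz":0},{"x":-0.111,"y":-0.14,"z":0,"wx":0,"wy":0,"wz":0},{"x":-0.111,"y":-0.14,"z":0,"wx":0,"wy":0,"wz":0},{"x":-0.111,"y":-0.14,"z":0,"wx":0,"wy":0,"wz":0}]'; python3 -c "
from h import *
go(-.06,.07,.079);where()"
```

```text
time: 12.75
position: [0.5409, 0.1141, 0.1884]
tool_rot: [3.14, -0.064, -0.002]
ft_force: [-0.6, -0.1, 0.3]
grip_width: 0.003
grip_force: 0.0
t 12.75 shift mm [ -0.6  -1.3 109.4] turn deg [ 0.1  0.1 -0. ]
t 12.75 box mm [-59.3  68.8 108.4] F [-0.6 -0.1  0.3] g 0.003
```

```bash
python3 -m handwheel '[{"x":0,"y":0,"z":0.03,"wx":0,"wy":0,"wz":0},{"x":0,"y":0,"z":0.065,"wx":0,"wy":0,"wz":0},{"x":0,"y":0,"z":0.095,"wx":0,"wy":0,"wz":0},{"x":0,"y":0,"z":0.11,"wx":0,"wy":0,"wz":0},{"x":0,"y":0,"z":0.11,"wx":0,"wy":0,"wz":0},{"x":0.01,"y":0,"z":0.11,"wx":0,"wy":0,"wz":0},{"x":0.017,"y":0,"z":0.11,"wx":0,"wy":0,"wz":0},{"x":0.022,"y":0,"z":0.11,"wx":0,"wy":0,"wz":0},{"x":0.027,"y":0,"z":0.11,"wx":0,"wy":0,"wz":0},{"x":0.032,"y":0,"z":0.11,"wx":0,"wy":0,"wz":0}]'; python3 -c "
from h import *
where()"
```

```text
time: 13.58
position: [0.5738, 0.114, 0.0802]
tool_rot: [3.141, -0.064, 0.001]
ft_force: [-3.2, -0.1, 1.6]
grip_width: 0.006
grip_force: 1.1
t 13.58 box mm [-26.4  70.    0.2] F [-3.2 -0.1  1.6] g 0.006
```

```bash
python3 -m handwheel '[{"x":0.004,"y":0,"z":0,"wx":0,"wy":0,"wz":0},{"x":0.008,"y":0,"z":0,"wx":0,"wy":0,"wz":0},{"x":0.012,"y":0,"z":0,"wx":0,"wy":0,"wz":0},{"x":0.016,"y":0,"z":0,"wx":0,"wy":0,"wz":0},{"x":0.02,"y":0,"z":0,"wx":0,"wy":0,"wz":0},{"x":0.0235,"y":0,"z":0,"wx":0,"wy":0,"wz":0},{"x":0.0255,"y":0,"z":0,"wx":0,"wy":0,"wz":0},{"x":0.0255,"y":0,"z":0,"wx":0,"wy":0,"wz":0}]'; python3 -c "
from h import *
where()"
python3 -m handwheel '[{"x":-0.01,"y":0,"z":0,"wx":0,"wy":0,"wz":0},{"x":-0.04,"y":0,"z":-0.005,"wx":0,"wy":0,"wz":0},{"x":-0.055,"y":0,"z":-0.04,"wx":0,"wy":0,"wz":0},{"x":-0.07,"y":0,"z":-0.08,"wx":0,"wy":0,"wz":0},{"x":-0.09,"y":0.03,"z":-0.11,"wx":0,"wy":0,"wz":0},{"x":-0.1,"y":0.06,"z":-0.13,"wx":0,"wy":0,"wz":0},{"x":-0.1,"y":0.06,"z":-0.13,"wx":0,"wy":0,"wz":0}]'
python3 - <<'E'
from h import *
S=ctrl.get_image("scene");where();print(tabs2(S["image"],S));cv2.imwrite("pics/s11.png",S["image"][...,::-1])
E
```

```text
time: 14.25
position: [0.5984, 0.113, 0.0786]
tool_rot: [-3.141, 0.064, 0.001]
ft_force: [-1.9, 1.0, -0.3]
grip_width: 0.008
grip_force: 0.8
t 14.25 box mm [-1.8 70.  -1.4] F [-1.9  1.  -0.3] g 0.008
time: 14.83
position: [0.4975, 0.0508, 0.2145]
tool_rot: [3.134, -0.074, 0.016]
ft_force: [0.9, -0.9, -0.4]
grip_width: 0.003
grip_force: 0.0
t 14.88 box mm [-100.2    6.   132.6] F [ 0.7  0.6 -0.3] g 0.003
[(1.0, 0.48), (0.99, -0.82), (0.99, -0.34)]
```

```bash
python3 -c "
from bench import ctrl
print(ctrl.close_job())"
```

```text
the job is handed in; nothing more can be done
None
```

I handed the job in at about 15 s: by the camera the left wheel stands at about +0.48 (number 4), the right at about -0.34 to -0.4 (number 2) and the middle still at 1; the arm was clear, its path stayed clear of the cup and jar, and no verdict came back.

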